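# Mix the varnish and hold it to the light

## Robot

A 6-joint arm with a two-finger parallel gripper is mounted at the origin on the work surface. World frame = base frame: x ahead of the robot, y to its left, z up, the work surface at z = 0. Lengths are in mm, angles in rad, forces in N, time in s.
With the tool pointing down it reaches from about 325 to 875 mm from the base axis. Payload 4.4 kg.
Tool frame: the origin (TCP) lies on the centre line of the jaws, within the pads' length; the fingertips stand env.tip_extent ahead of it and the grasp point (between the pads) lies 2 mm behind it (env.tip_extent is the distance from the TCP to the fingertips, in mm); z points along the fingers, y is the line along which they close (so a half turn about z gives the same grasp; the last joint's range is limited). The gripper opens to 85 mm and grips with 20 to 120 N. Pads are 22 mm wide; open, the fingers measure 114 mm over their backs; the gripper's body (76 mm by 85 mm) begins 54 mm behind the grasp point. The pads swing forward as they close: fully open they stand 13 mm farther back than shut.
Start: joints at [-1.325, 0.207, 1.542, -0, 1.393, -0.15], TCP at [222.208, -530.331, 248.282] pointing down, gripper open.
Joint ranges: [-2.73, 2.73], [-0.86, 2.22], [0.23, 2.46], [-1.11, 4.25], [0.08, 2.63], [-2.82, 2.82]. Speed limits (rad/s): [2.79, 2.79, 3.14, 3.14, 3.14, 3.14].

## Interface

Orientations are given as a unit quaternion [x, y, z, w].
In Python, from bench import env, get_image, ticket gives the robot as it stands. The module is installed in compiled form; this text tells all that it offers.
- The arm moves only by the shell command python3 -m handwheel 'ROWS'. ROWS is JSON, a list of rows, each a list of 7 numbers: the shift along the tool's x, y, z in units of 40 mm (1.0 is 40 mm), then the turn, a rotation vector about the tool's x, y, z in degrees, then the finger opening in mm, from 0 to 85.4. A call has 1 to 20 rows; each row shifts and turns the commanded pose from where the row before left it, along the tool's axes as they then stand; what a row does not reach is not made up. A row lasts 1/8 s, in which the tool goes at most 62.5 mm and 10.7 degrees, less where a joint would pass 70% of its speed; a pose out of reach is approached as far as the arm can. A call is refused whole if a number of a shift passes 1 or a number of a turn 10.7, either way. A call with a gripper value outside its range is refused whole. The fingers move at their own pace and stop on an object; the grip force is fixed at half the most. Time passes only in rows, so rows that do not move let the fingers close. It gives the time, the measured TCP pose, the force, the opening and the grip force at its end, in the units of the state.
- env.sense(): the state, without advancing time (a new reading comes with each control period).
- get_image(name): name is "scene" or "side" or "wrist"; returns a dict with "pixels" (384x512x3 uint8, red, green, blue), "z_map" (384x512 float32, mm along the optical axis (not along the pixel's ray), 0 where there is no reading), "K" (3x3 intrinsics, pixels), "world_from_camera" (4x4, takes a point from camera to world coordinates). Camera axes: x right, y down, z forward; pixel columns grow to the right and rows downward; lengths in mm; the calibration is good to about 2 mm. A picture is of the moment at which its call begins.
- ticket.sign_off(): hands the job in; it is judged then, once.
The state is a dict: "time": time; "q": joint angles; "qvel": joint speeds; "joint_efforts": joint torques, N m; "eef_pos": TCP position; "eef_rot": TCP orientation; "wrist_force": force on the tool from outside, world axes, zero at the start; "wrist_torque": the same for the moment, N m; "grip_width": finger opening in mm; "grip_force": force on a finger pad.
Only numpy, scipy, OpenCV 4.12 (cv2) and the standard library are available. Lean on these libraries where they do the work, as an engineer would, in place of code of your own. Each camera call takes 0.05 s, during which the arm holds its last target. There are 200 camera calls.

## Task

Pick up the flat glass bottle of clear varnish by its two frosted narrow edges only (no fingers on the clear broad faces or the cap), keep it upright and press it down on the rubber pad of the touch mixer until the pad is fully depressed, and keep it down for two seconds. Then check it against the light: bring it into the middle of the light path between the lamp and the magnifying lens, with the lamp's light passing squarely through its clear faces, and finish while still holding it there, upright and still. Do not knock the lamp and magnifier, and leave the paint jar and the dropper bottle where they are.

Things in the scene. Friction and masses are not known exactly. Their poses are not given: they have to be found in the camera images.
- bottle: Loose flat glass bottle, 60 to 130 g, standing on the bench: 22 mm thick (x), 40 mm wide (y), 56 mm high to the shoulder; round black cap 19 mm across from 59 to 71 mm. Its narrow faces at +-20 mm in y are frosted (matt white), 20 mm wide: grip only there, 40 mm apart. Its broad faces at +-11 mm in x are clear. Origin: centre of its underside, z up.
- window_mid (a point): Centre of the bottle's clear faces, inside the glass: on the bottle's axis, 28 mm above its underside; x is the direction in which light is to pass through the clear faces (either way).
- clear_faces: The two polished broad faces of the bottle (32 mm wide, 54 mm high, at +-11 mm in x); part of the bottle, same origin and axes. Not to be touched by the fingers.
- bottle_cap: The black screw cap of the bottle, part of it, same origin and axes. Not to be touched by the fingers.
- mixer: Touch-start paint mixer, fixed: round grey housing 116 mm across, 70 mm high, with a round black rubber pad 54 mm across above its middle, top at 85 mm. Origin: centre of its underside on the bench.
- mixer_pad (a joint): How far the sprung pad is pressed down (m): 0 when free, 0.006 fully down. It starts to give at 2 N and needs 7 N to be fully down; it springs back when released.
- pad_top (a point): Centre of the pad's flat top face, 85 mm above the bench when free; it sinks with the pad.
- magnifier: Fixed lamp and magnifier on a dark foot (270 by 75 mm, 14 mm high, x from -125 to +145 mm). On a post at x = -80 mm a round lens in a black ring, 75 mm across; from x = +80 mm a round lamp, 56 mm across, 62 mm long, white face to the lens. Both centred 130 mm above the bench, tops at 168 and 158 mm. Origin: under the foot, below the middle of the gap.
- light_mid (a point): Middle of the light path: halfway between lens and lamp face (80 mm from each) on the line through their centres, 130 mm above the bench; x is the direction of the light path, z up.
- paint_jar: Round paint jar with white lid, 40 mm across, 42 mm high, loose; origin under its centre. Leave it alone.
- dropper_bottle: Round dropper bottle with a white pointed nozzle, 25 mm across, 67 mm high, loose; origin under its centre. Leave it alone.
Not all that is in view belongs to the job. What is meant by the bottle is not pink, and is the smaller of those in its own colour.

How it is judged (in metres and radians):
On the way:
1. the bottle, held upright by its frosted edges, keeps the mixer's pad fully depressed (value of joint mixer_pad above 0.005 m and contact force between bottle and mixer above 3 N and contact force between each of the fingers, the arm and mixer below 0.5 N and angle between bottle's own z axis and vertical below 0.2 rad and contact force between the fingers and bottle above 2 N and contact force between the fingers and clear_faces below 0.3 N and contact force between the fingers and bottle_cap below 0.3 N), for 1.5 s.
At the end, for the whole second after the job is handed in: Bottle still, gripped on its frosted edges only, carried by nothing else, over 70 mm up; window centre within 30 mm along, 9 mm across, 12 mm in height of the light path's middle; square to the light and upright within 10 degrees; jar and dropper bottle within 20 mm of their starts (x of window_mid in the frame of light_mid between -0.03 and 0.03 m and y of window_mid in the frame of light_mid between -0.009 and 0.009 m and z of window_mid in the frame of light_mid between -0.012 and 0.012 m and angle between the x axis of window_mid and the x axis of light_mid, either way round below 0.17 rad and angle between bottle's own z axis and vertical below 0.17 rad and height (world z) of bottle above 0.07 m and contact force between the fingers and bottle above 2 N and contact force between the fingers and clear_faces below 0.3 N and contact force between the fingers and bottle_cap below 0.3 N and contact force between bottle and magnifier below 0.1 N and contact force between bottle and mixer below 0.1 N and linear speed of bottle below 0.02 m/s and distance of each of paint_jar, dropper_bottle from where it was at the start of the episode below 0.02 m); the arm keeps its last pose, push and grip.
It fails at once if the fingers touch the bottle's clear faces or its cap (contact force between the fingers and clear_faces above 0.5 N or contact force between the fingers and bottle_cap above 0.5 N).
It fails at once if the lamp and magnifier are knocked (contact force between any of the fingers, the arm, bottle and magnifier above 4 N).
It fails at once if the bottle is tipped over or held far from upright (angle between bottle's own z axis and vertical above 0.6 rad).
It fails at once if the paint jar or the dropper bottle is disturbed (distance of any of paint_jar, dropper_bottle from where it was at the start of the episode above 0.02 m).
It also fails if it takes over 50 s, if anything falls off the work surface, if the arm or the gripper's body presses on something with over 40 N, if the wrist force passes 120 N, or if a joint passes its speed limit or range.

## Working session

There is one attempt and no reset: what is moved stays moved. The work goes in short steps, Python scripts to look and compute and a shell command to move; the robot and the scene stay as the last step left them, time stands still between calls to the robot, and variables do not carry over. Pictures are saved under pics/ and viewed, at most 10 in all, crops included, and the job is handed in when it is done.

```bash
mkdir -p pics
cat > h.py <<'E'
import numpy as np, cv2
from bench import env, get_image, ticket
from scipy.spatial.transform import Rotation as R
def pts(im):
    z=im["z_map"]; K=np.array(im["K"]); T=np.array(im["world_from_camera"])
    v,u=np.mgrid[:z.shape[0],:z.shape[1]]
    c=np.stack([(u-K[0,2])/K[0,0]*z,(v-K[1,2])/K[1,1]*z,z],-1)
    p=c@T[:3,:3].T+T[:3,3]; p[z==0]=np.nan
    return p
E
python3 - <<'E'
from h import *
s=env.sense(); print(s["eef_pos"],s["eef_rot"],env.tip_extent,s["time"])
ims=[]
for n in("scene","side"):
    im=get_image(n); np.savez("pics/"+n,**im); ims.append(im["pixels"])
    print(n,np.round(im["K"],1).tolist(),np.round(im["world_from_camera"],3).tolist())
    cv2.imwrite(f"pics/{n}0.png",cv2.resize(im["pixels"][:,:,::-1],(800,600),interpolation=cv2.INTER_CUBIC))
E
```

```text
[ 222.03017879 -529.61232247  247.11161061] [ 9.80376780e-01  1.97129469e-01 -7.00522123e-05 -1.15657976e-03] 17.0 0.0
scene [[393.1, 0.0, 259.1], [0.0, 393.1, 187.6], [0.0, 0.0, 1.0]] [[0.296, 0.565, -0.77, 1208.502], [0.955, -0.189, 0.228, -202.824], [-0.017, -0.803, -0.596, 621.42], [0.0, 0.0, 0.0, 1.0]]
side [[418.8, 0.0, 257.6], [0.0, 418.8, 188.3], [0.0, 0.0, 1.0]] [[-0.976, -0.095, 0.197, 330.849], [-0.218, 0.492, -0.843, 795.484], [-0.017, -0.866, -0.5, 577.514], [0.0, 0.0, 0.0, 1.0]]
```

View pics/scene0.png

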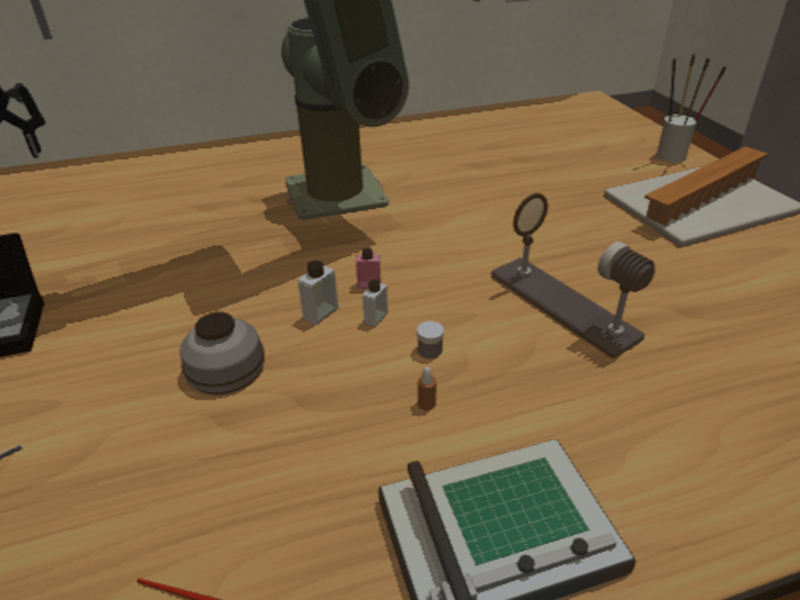

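View pics/side0.png

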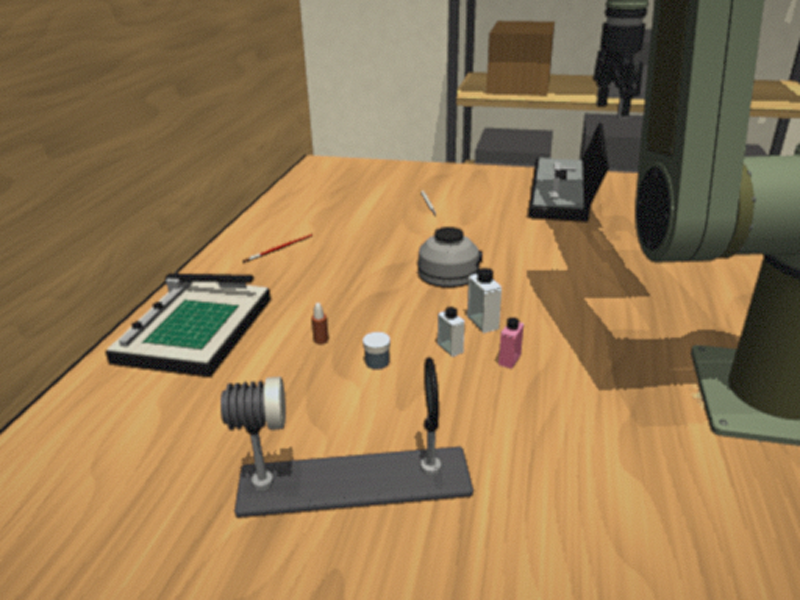

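The scene view (800×600) has three candidates: a large clear bottle at (319,292), a small clear bottle at (375,303) and a pink one at (368,268). The target is the small clear bottle, at (375,303) in scene and (451,331) in side: it is not pink, and it is the smaller of the two clear ones. The mixer is at (222,352), the magnifier foot at (565,305), the jar at (430,338) and the dropper at (427,388).

Run:
```python
from h import *
C=[]
boxes={"scene":{"bottle":(360,275,392,330),"big":(298,258,340,325),"pink":(353,245,384,292),"mixer":(175,308,270,395),"jar":(414,320,446,360),"drop":(414,365,440,412),"lens":(508,190,552,245),"lamp":(595,240,658,295),"foot":(488,255,648,358)},
"side":{"bottle":(435,305,466,358),"big":(466,266,503,335),"pink":(497,315,526,370),"mixer":(410,225,488,290),"jar":(360,330,393,370),"drop":(310,300,330,346),"lens":(422,354,442,452),"lamp":(218,372,290,435),"foot":(230,445,476,518)}}
for n in("scene","side"):
    im=dict(np.load(f"pics/{n}.npz")); p=pts(im)
    for k,b in boxes[n].items():
        x0,y0,x1,y1=[int(round(c*.64)) for c in b]
        q=p[y0:y1,x0:x1].reshape(-1,3)
        lo={"lens":70,"lamp":95,"foot":7}.get(k,10); hi={"foot":20}.get(k,400)
        q=q[(q[:,2]>lo)&(q[:,2]<hi)]
        r=cv2.minAreaRect(q[:,:2].astype(np.float32))
        print(n,k,len(q),"mean",q.mean(0).round(1),"zmax",q[:,2].max().round(1),"rect",np.round(r[0],1),np.round(r[1],1),round(r[2],1))
        if k=="bottle":
            c=q[(q[:,2]>60)]; print("  cap",len(c),c.mean(0).round(1), "x",c[:,0].min().round(1),c[:,0].max().round(1),"y",c[:,1].min().round(1),c[:,1].max().round(1))
            c=q[q[:,2]<56];print("  body x",c[:,0].min().round(1),c[:,0].max().round(1),"y",c[:,1].min().round(1),c[:,1].max().round(1))
    x,y=(int(v*.64) for v in ((370,290) if n=="scene" else (480,325)))
    C.append(cv2.resize(im["pixels"][y-45:y+45,x-45:x+45,::-1],(390,390),interpolation=cv2.INTER_CUBIC))
cv2.imwrite("pics/crop1.png",np.hstack(C))
```

```text
scene bottle 407 mean [448.5 -29.1  39.1] zmax 73.5 rect [422.9 -23.1] [ 40.6 110.1] 80.4
  cap 53 [456.6 -29.1  67.8] x 444.0 464.7 y -37.2 -18.8
  body x 366.2 476.7 y -49.8 -0.2
scene big 719 mean [ 424.4 -112.3   55.2] zmax 98.3 rect [ 414.  -110.9] [32.8 57.8] 35.5
scene pink 375 mean [386.4 -19.9  48.3] zmax 73.5 rect [405.7 -25.1] [ 40.9 117.8] 77.9
scene mixer 2100 mean [ 524.  -266.8   53.3] zmax 87.0 rect [ 511.3 -266.7] [ 87.6 115.5] 7.4
scene jar 314 mean [561.7  26.5  33.7] zmax 44.6 rect [555.3  29.1] [39.9 39.2] 46.3
scene drop 241 mean [663.2 -13.2  37.9] zmax 68.4 rect [659.6 -11.6] [23.9 20.2] 81.0
scene lens 482 mean [436.7 238.9 128.8] zmax 167.8 rect [435.7 239.4] [14.1 74.3] 13.2
scene lamp 800 mean [622.4 291.3 138.1] zmax 158.9 rect [616.1 297.8] [65.6 48.1] 22.9
scene foot 1924 mean [535.4 268.   13.5] zmax 19.3 rect [519.1 268.7] [272.5  78.4] 18.1
side bottle 400 mean [449.7 -19.5  41.9] zmax 72.8 rect [451.6 -26.5] [22.9 42.2] 45.4
  cap 60 [450.2 -24.6  67.9] x 441.9 458.9 y -38.0 -11.1
  body x 430.2 471.8 y -36.0 -5.1
side big 734 mean [ 412.1 -107.9   53.2] zmax 98.8 rect [ 416.7 -129. ] [ 45.7 274.4] 17.8
side pink 369 mean [359.8  -7.6  42.3] zmax 73.1 rect [363.2 -47.4] [ 34.9 112.1] 7.1
side mixer 1315 mean [ 480.8 -222.9   54.3] zmax 98.8 rect [ 443.4 -206.5] [110.1 234.1] 41.2
side jar 314 mean [549.9  37.2  32.8] zmax 44.8 rect [552.   29.3] [41.  38.4] 85.3
side drop 193 mean [651.7  -4.4  37.2] zmax 68.1 rect [653.9  -7.8] [24.5 21.6] 3.6
side lens 411 mean [430.1 250.5 130.1] zmax 168.6 rect [431.3 243.4] [15.5 72. ] 25.4
side lamp 1249 mean [605.8 311.5 139.1] zmax 159.3 rect [611.9 303.6] [63.9 51.2] 17.0
side foot 4453 mean [515.8 276.   13.7] zmax 20.0 rect [517.  269.6] [269.7  77.9] 18.3
```

View pics/crop1.png

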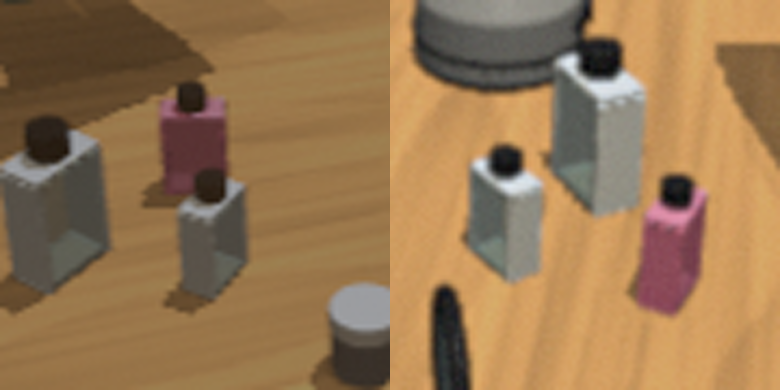

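Crop: the target is the small clear bottle, at left-panel (212,235) and right-panel (505,215). Its clear face normal points roughly (+x,+y), and the frosted edge faces (+x,-y). It is clearly smaller than the clear bottle beside it. Next I refine the poses and work out the first move.

```bash
cat >> h.py <<'E'
def move(target,yaw_x):
    """shift (tool axes, mm and units) and turn about tool z to reach target with tool x at world yaw (deg)"""
    s=env.sense(); r=R.from_quat(s["eef_rot"]); M=r.as_matrix()
    d=M.T@(np.array(target)-s["eef_pos"])
    W=np.array([[np.cos(np.radians(yaw_x)),np.sin(np.radians(yaw_x)),0],[np.sin(np.radians(yaw_x)),-np.cos(np.radians(yaw_x)),0],[0,0,-1]]).T
    W=np.column_stack([[np.cos(np.radians(yaw_x)),np.sin(np.radians(yaw_x)),0],[np.sin(np.radians(yaw_x)),-np.cos(np.radians(yaw_x)),0],[0,0,-1]])
    rv=(r.inv()*R.from_matrix(W)).as_rotvec(degrees=True)
    print("t",round(s["time"],2),"pos",np.round(s["eef_pos"],1),"yaw",np.degrees(np.arctan2(M[1,0],M[0,0])).round(2),"units",np.round(d/40,2),"turn",rv.round(2),"F",np.round(s["wrist_force"],1),"grip",round(s["grip_width"],1),round(s["grip_force"],1))
E
python3 - <<'E'
from h import *
P={n:pts(dict(np.load(f"pics/{n}.npz"))) for n in("scene","side")}
a=np.concatenate([p.reshape(-1,3) for p in P.values()])
def near(c,r,z0,z1,q=a): return q[(np.hypot(q[:,0]-c[0],q[:,1]-c[1])<r)&(q[:,2]>z0)&(q[:,2]<z1)]
for nm,c,r,z in(("bottle",(451,-26),30,50),("pink",(373,-13),35,50),("big",(416,-108),42,80)):
    for n,q in [(n,P[n].reshape(-1,3)) for n in P]+[("both",a)]:
        t=near(c,r,z,z+10,q); m=cv2.minAreaRect(t[:,:2].astype(np.float32)); print(nm,n,len(t),np.round(m[0],1),np.round(m[1],1),round(m[2],1))
    t=near(c,r,62,90); print("  cap z>62",t.mean(0).round(1))
for n in P:
    q=P[n].reshape(-1,3); t=near((515,-267),70,80,92,q); c,r=cv2.minEnclosingCircle(t[:,:2].astype(np.float32)); print("pad",n,len(t),np.round(c,1),round(r,1),t.mean(0).round(1))
    t=near((515,-267),80,8,60,q); c,r=cv2.minEnclosingCircle(t[:,:2].astype(np.float32)); print("housing",np.round(c,1),round(r,1))
    t=near((432,241),60,90,172,q); m=cv2.minAreaRect(t[:,:2].astype(np.float32)); print("lens",np.round(m[0],1),np.round(m[1],1),round(m[2],1))
move((451.5,-27,110),45.4)
E
```

```text
bottle scene 88 [454.2 -29. ] [23.4 40.7] 45.2
bottle side 99 [451.4 -26.5] [21.9 42. ] 44.2
bottle both 187 [452.7 -27.4] [23.4 45.1] 45.2
  cap z>62 [453.3 -26.9  68.7]
pink scene 89 [361.3 -15.3] [39.6 27.4] 76.1
pink side 86 [359.5 -14.1] [39.8 21.9] 75.4
pink both 175 [361.5 -15.1] [40.5 27.3] 77.3
  cap z>62 [361.7 -14.   68.8]
big scene 35 [ 420.3 -112.7] [14.3 32.6] 8.7
big side 40 [ 406.5 -105.1] [38.9 25.7] 12.0
big both 75 [ 409.6 -106.3] [26.  47.2] 41.1
  cap z>62 [ 416.4 -105.9   75. ]
pad scene 330 [ 496.  -268.9] 28.4 [ 498.9 -268.8   84.2]
housing [ 498. -269.] 58.3
lens [436.  239.4] [10.8 74.5] 15.5
pad side 146 [ 494.6 -266.4] 28.4 [ 492.3 -264.3   84.4]
housing [ 490.9 -260.6] 57.6
lens [431.9 243.8] [10.1 72.3] 17.9
t 0.1 pos [ 222.1 -529.7  247.2] yaw 22.73 units [10.15 -9.37  3.45] turn [ -0.11  -0.04 -22.66] F [ 0.8 -0.3  0.1] grip 85.3 0.0
```

```bash
python3 -m handwheel '[[0.5,-0.46,0,0,0,0,72],[0.92,-0.85,0,0,0,0,72],[0.92,-0.85,0,0,0,0,72],[0.92,-0.85,0,0,0,0,72],[0.92,-0.85,0,0,0,0,72],[0.92,-0.85,0,0,0,0,72],[0.92,-0.85,0,0,0,0,72],[0.92,-0.85,0,0,0,0,72],[0.92,-0.85,0,0,0,0,72],[0.92,-0.85,0,0,0,0,72],[0.92,-0.85,0,0,0,0,72],[0.45,-0.42,0,0,0,0,72],[0,0,0.8,0,0,-7.6,72],[0,0,0.8,0,0,-7.6,72],[0,0,0.6,0,0,-7.6,72],[0,0,0,0,0,0,72],[0,0,0,0,0,0,72]]'
python3 - <<'E'
from h import *
move((452.8,-27.5,110),45)
im=get_image("wrist"); np.savez("pics/w",**im)
cv2.imwrite("pics/w1.png",cv2.cvtColor(im["pixels"],cv2.COLOR_RGB2BGR))
q=pts(im).reshape(-1,3); t=q[(np.hypot(q[:,0]-453,q[:,1]+27)<32)&(q[:,2]>48)&(q[:,2]<62)]
m=cv2.minAreaRect(t[:,:2].astype(np.float32)); print(len(t),m,t.mean(0))
t=q[(np.hypot(q[:,0]-453,q[:,1]+27)<25)&(q[:,2]>66)&(q[:,2]<76)]; print("cap",cv2.minEnclosingCircle(t[:,:2].astype(np.float32)) if len(t) else None)
E
```

```text
time: 2.22
eef_pos: [452.2, -27.5, 161.0]
eef_rot: [0.922, 0.386, 0.0, 0.0]
wrist_force: [0.7, 0.2, 0.6]
grip_width: 71.7
grip_force: 0.0
t 2.23 pos [452.2 -27.5 161. ] yaw 45.43 units [0.01 0.01 1.28] turn [ 0.06 -0.03  0.43] F [0.7 0.2 0.6] grip 71.7 0.0
917 ((452.45098876953125, -29.859634399414062), (21.782665252685547, 39.604454040527344), 44.27402114868164) [454.19997214 -27.81747857  57.65281476]
cap ((452.1939697265625, -29.853864669799805), 9.463737487792969)
```

View pics/w1.png

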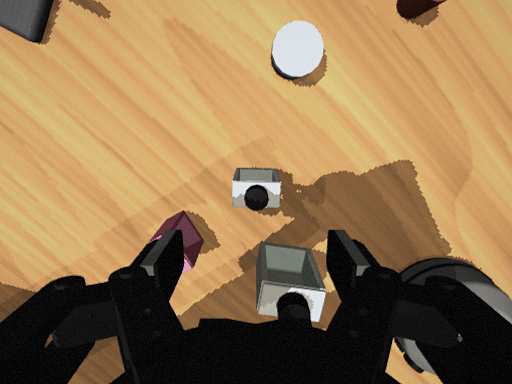

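Wrist view: the small clear bottle is centred at (256,190) with its broad faces along image x, so the jaw line is square to the frosted edges. The pink bottle (185,240) and the big bottle (290,280) stay outside the finger columns in world coordinates. I'll descend and close.

```bash
python3 -m handwheel '[[-0.02,0.03,0.8,0,0,0.5,72],[0,0,0.8,0,0,0,72],[0,0,0.6,0,0,0,72],[0,0,0.4,0,0,0,72],[0,0,0.3,0,0,0,72],[0,0,0.27,0,0,0,72],[0,0,0,0,0,0,72]]'; python3 -m handwheel '[[0,0,0,0,0,0,55],[0,0,0,0,0,0,45],[0,0,0,0,0,0,40],[0,0,0,0,0,0,36],[0,0,0,0,0,0,30],[0,0,0,0,0,0,30],[0,0,0,0,0,0,30],[0,0,0,0,0,0,30]]'
python3 - <<'E'
from h import *
move((452.8,-27.5,140),45)
E
```

```text
time: 3.15
eef_pos: [451.6, -28.7, 33.0]
eef_rot: [0.924, 0.383, -0.0, -0.0]
wrist_force: [-0.3, -0.4, 1.1]
grip_width: 72.0
grip_force: 0.0
time: 4.15
eef_pos: [452.7, -28.9, 34.2]
eef_rot: [0.924, 0.383, 0.001, 0.0]
wrist_force: [-0.4, 0.3, 5.5]
grip_width: 39.6
grip_force: 60.6
t 4.15 pos [452.7 -28.9  34.2] yaw 45.04 units [ 0.03 -0.02 -2.64] turn [ 0.07 -0.04  0.04] F [-0.4  0.3  5.5] grip 39.6 60.6
```

```bash
python3 -m handwheel '[[0,0,-0.3,0,0,0,30],[0,0,-0.6,0,0,0,30],[0,0,-0.8,0,0,0,30],[0,0,-0.8,0,0,0,30],[0,0,-0.5,0,0,0,30],[0,0,-0.15,0,0,0,30],[0,0,0,0,0,0,30],[0,0,0,0,0,0,30]]'
python3 - <<'E'
from h import *
move((495.3,-267.6,160),45)
s=env.sense(); M=R.from_quat(s["eef_rot"]).as_matrix()
for n in("scene","side"):
    im=get_image(n); np.savez("pics/h"+n,**im)
    q=pts(im).reshape(-1,3); l=(q-s["eef_pos"])@M   # tool axes
    b=l[(abs(l[:,0])<16)&(abs(l[:,1])<19)&(l[:,2]>18)&(l[:,2]<60)]
    print(n,len(b),"tool z max (underside)",np.percentile(b[:,2],[90,98,100]).round(1),"x",b[:,0].min().round(1),b[:,0].max().round(1),"y",b[:,1].min().round(1),b[:,1].max().round(1))
T=np.array(im["world_from_camera"]);K=np.array(im["K"])
c=T[:3,:3].T@(s["eef_pos"]-T[:3,3]); u,v=(K@c/c[2])[:2].astype(int)
cv2.imwrite("pics/held.png",cv2.resize(im["pixels"][max(v-60,0):v+60,u-60:u+60,::-1],(600,600),interpolation=cv2.INTER_CUBIC))
E
```

```text
time: 5.15
eef_pos: [451.0, -28.6, 158.3]
eef_rot: [0.924, 0.383, -0.001, -0.001]
wrist_force: [0.8, -0.4, -1.0]
grip_width: 39.5
grip_force: 60.4
t 5.15 pos [451.  -28.6 158.3] yaw 45.03 units [-3.45  5.01 -0.05] turn [-0.12  0.07  0.03] F [ 0.8 -0.4 -1. ] grip 39.5 60.4
scene 57 tool z max (underside) [31.5 32.8 33.2] x -10.0 13.3 y -18.6 18.9
side 64 tool z max (underside) [32.4 33.6 35.1] x -5.6 11.8 y -19.0 18.7
```

View pics/held.png

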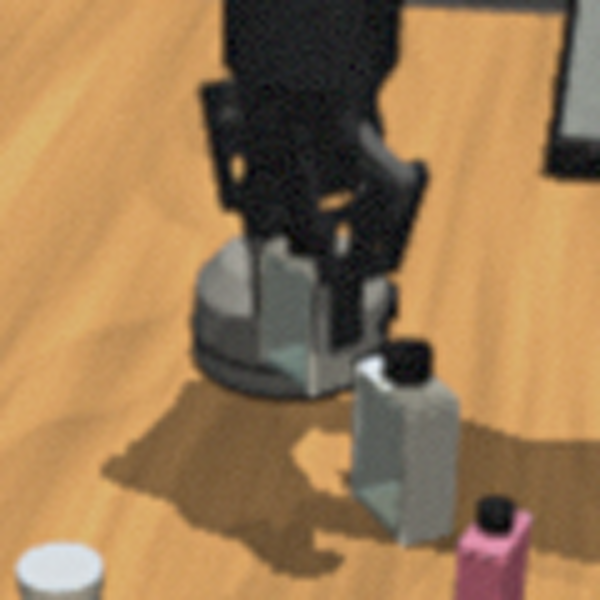

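The side crop shows the bottle at about (285,330), held upright by its narrow edges and clear of everything else. Next is the mixer.

```bash
python3 -m handwheel '[[-0.25,0.35,0,0,0,0,30],[-0.55,0.8,0,0,0,0,30],[-0.55,0.8,0,0,0,0,30],[-0.55,0.8,0,0,0,0,30],[-0.55,0.8,0,0,0,0,30],[-0.55,0.8,0,0,0,0,30],[-0.33,0.5,0,0,0,0,30],[-0.15,0.2,0.1,0,0,0,30],[0,0,0.4,0,0,0,30],[0,0,0.3,0,0,0,30],[0,0,0,0,0,0,30],[0,0,0,0,0,0,30]]'
python3 - <<'E'
from h import *
move((495.3,-267.6,119),45)
E
```

```text
time: 6.75
eef_pos: [496.6, -269.3, 127.4]
eef_rot: [0.924, 0.383, -0.0, -0.0]
wrist_force: [-0.2, 0.0, -0.7]
grip_width: 39.2
grip_force: 60.4
t 6.75 pos [ 496.6 -269.3  127.4] yaw 45.09 units [ 0.01 -0.05  0.21] turn [-0.02 -0.    0.09] F [-0.2  0.  -0.7] grip 39.2 60.4
```

Next I descend to contact, then step down while watching the force.

```bash
python3 -m handwheel '[[0,-0.03,0.1,0,0,0,30],[0,0,0.1,0,0,0,30],[0,0,0.05,0,0,0,30],[0,0,0,0,0,0,30]]'; python3 -m handwheel '[[0,0,0.05,0,0,0,30],[0,0,0,0,0,0,30]]';  python3 -m handwheel '[[0,0,0.05,0,0,0,30],[0,0,0,0,0,0,30]]'
```

```text
time: 7.25
eef_pos: [495.8, -269.1, 117.8]
eef_rot: [0.924, 0.383, 0.0, -0.0]
wrist_force: [-0.1, 0.1, 3.0]
grip_width: 39.4
grip_force: 60.5
time: 7.5
eef_pos: [495.8, -269.2, 115.8]
eef_rot: [0.924, 0.383, 0.0, 0.0]
wrist_force: [-1.0, 1.9, 3.8]
grip_width: 39.3
grip_force: 60.6
time: 7.75
eef_pos: [495.9, -269.3, 113.8]
eef_rot: [0.924, 0.383, 0.0, 0.0]
wrist_force: [-1.3, 1.5, 5.9]
grip_width: 39.5
grip_force: 60.7
```

```bash
python3 -m handwheel '[[0,0,0.05,0,0,0,30],[0,0,0,0,0,0,30]]'; python3 -m handwheel '[[0,0,0.03,0,0,0,30],[0,0,0,0,0,0,30]]'
```

```text
time: 8.0
eef_pos: [495.9, -269.3, 113.1]
eef_rot: [0.924, 0.383, 0.0, 0.0]
wrist_force: [-3.5, 3.2, 11.9]
grip_width: 39.3
grip_force: 61.7
time: 8.25
eef_pos: [495.9, -269.3, 113.0]
eef_rot: [0.924, 0.383, 0.0, 0.0]
wrist_force: [-5.7, 4.7, 18.4]
grip_width: 39.3
grip_force: 62.5
```

The pad is on its stop: the force rises steeply with no further travel. I'll hold for 2.25 s.

```bash
python3 -m handwheel '[[0,0,0,0,0,0,30],[0,0,0,0,0,0,30],[0,0,0,0,0,0,30],[0,0,0,0,0,0,30],[0,0,0,0,0,0,30],[0,0,0,0,0,0,30],[0,0,0,0,0,0,30],[0,0,0,0,0,0,30],[0,0,0,0,0,0,30],[0,0,0,0,0,0,30],[0,0,0,0,0,0,30],[0,0,0,0,0,0,30],[0,0,0,0,0,0,30],[0,0,0,0,0,0,30],[0,0,0,0,0,0,30],[0,0,0,0,0,0,30],[0,0,0,0,0,0,30],[0,0,0,0,0,0,30]]'
python3 - <<'E'
from h import *
s=env.sense(); M=R.from_quat(s["eef_rot"]).as_matrix(); ims=[]
for n in("scene","side"):
    im=get_image(n)
    q=pts(im).reshape(-1,3); t=q[(np.hypot(q[:,0]-495.5,q[:,1]+268)<27)&(q[:,2]>70)&(q[:,2]<83)]; print(n,len(t),"pad z",np.median(t[:,2]).round(1) if len(t) else None)
    T=np.array(im["world_from_camera"]);K=np.array(im["K"])
    c=T[:3,:3].T@(s["eef_pos"]-[0,0,25]-T[:3,3]); u,v=(K@c/c[2])[:2].astype(int)
    ims.append(cv2.resize(im["pixels"][v-45:v+45,u-45:u+45,::-1],(400,400),interpolation=cv2.INTER_CUBIC))
cv2.imwrite("pics/press.png",np.hstack(ims))
E
```

```text
time: 10.5
eef_pos: [496.0, -269.3, 113.1]
eef_rot: [0.924, 0.383, 0.0, 0.0]
wrist_force: [-4.2, 5.1, 17.6]
grip_width: 39.4
grip_force: 62.5
scene 181 pad z 78.2
side 90 pad z 78.4
```

View pics/press.png

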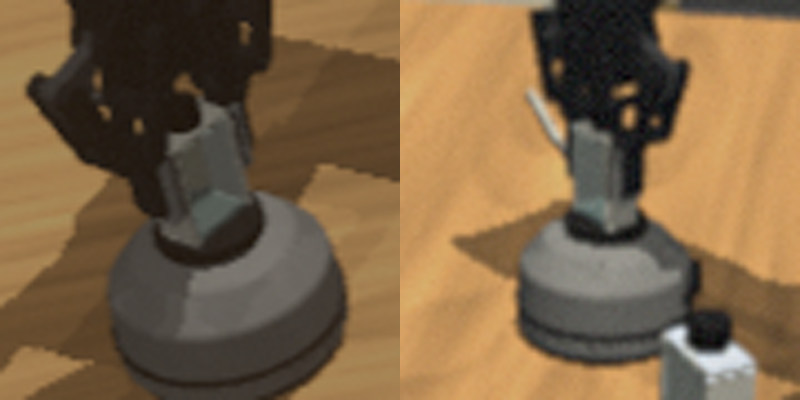

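The pad sits about 6 mm down (78 mm, free height 85 mm), with the bottle upright at its centre. Now I lift well above the lens and lamp and traverse.

```bash
python3 -m handwheel '[[0,0,-0.15,0,0,0,30],[0,0,-0.4,0,0,0,30],[0,0,-0.8,0,0,0,30],[0,0,-0.9,0,0,0,30],[0,0,-0.8,0,0,0,30],[0,0,-0.2,0,0,0,30],[0.4,-0.38,0,0,0,0,30],[0.8,-0.76,0,0,0,0,30],[0.9,-0.85,0,0,0,0,30],[0.9,-0.85,0,0,0,0,30],[0.9,-0.85,0,0,0,0,30],[0.9,-0.85,0,0,0,0,30],[0.9,-0.85,0,0,0,0,30],[0.9,-0.85,0,0,0,0,30],[0.9,-0.85,0,0,0,0,30],[0.9,-0.85,0,0,0,0,30],[0.8,-0.76,0,0,0,0,30],[0.4,-0.38,0,0,0,0,30],[0,0,0,0,0,0,30],[0,0,0,0,0,0,30]]'
python3 -m handwheel '[[0,0,0,0,0,5,30],[0,0,0,0,0,7,30],[0,0,0,0,0,7,30],[0,0,0,0,0,5,30],[0,0,0,0,0,2.8,30],[0,0,0,0,0,0,30]]'
python3 - <<'E'
from h import *
move((509.2,266.2,136),18.2)
s=env.sense(); M=R.from_quat(s["eef_rot"]).as_matrix()
for n in("scene","side"):
    im=get_image(n)
    q=pts(im).reshape(-1,3); l=(q-s["eef_pos"])@M
    b=l[(abs(l[:,0])<16)&(abs(l[:,1])<19)&(l[:,2]>18)&(l[:,2]<60)]
    print(n,len(b),"under",np.percentile(b[:,2],[90,98,100]).round(1),"x",b[:,0].min().round(1),b[:,0].max().round(1))
    f=q[(q[:,2]>9)&(q[:,2]<18)&(abs(q[:,0]-518)<160)&(abs(q[:,1]-269)<90)]; 
    print("foot",np.round(np.hstack([*cv2.minAreaRect(f[:,:2].astype(np.float32))]),1))
    for nm,c in(("jar",(555,29)),("drop",(657,-10))):
        t=q[(np.hypot(q[:,0]-c[0],q[:,1]-c[1])<35)&(q[:,2]>10)&(q[:,2]<75)]; print(nm,np.round(cv2.minAreaRect(t[:,:2].astype(np.float32))[0],1))
cv2.imwrite("pics/above.png",cv2.resize(im["pixels"][:,:,::-1],(800,600)))
E
```

```text
time: 13.1
eef_pos: [509.5, 258.2, 239.4]
eef_rot: [0.924, 0.383, -0.001, 0.0]
wrist_force: [-0.5, -0.2, -0.6]
grip_width: 39.1
grip_force: 60.5
time: 13.85
eef_pos: [510.2, 257.6, 240.2]
eef_rot: [0.987, 0.158, -0.0, 0.0]
wrist_force: [-0.0, -0.1, -0.8]
grip_width: 39.5
grip_force: 60.3
t 13.85 pos [510.2 257.6 240.2] yaw 18.14 units [ 0.04 -0.21  2.6 ] turn [ 0.02  0.02 -0.06] F [-0.  -0.1 -0.8] grip 39.5 60.3
scene 77 under [32.1 33.8 34. ] x -11.7 13.1
foot [520.  268.3 269.6  77.6  18. ]
jar [555.8  28.6]
drop [659.8 -11.7]
side 4 under [30.1 30.7 30.8] x -7.8 9.3
foot [516.7 270.  270.   77.6  18.8]
jar [551.8  30.5]
drop [653.1  -7. ]
```

View pics/above.png

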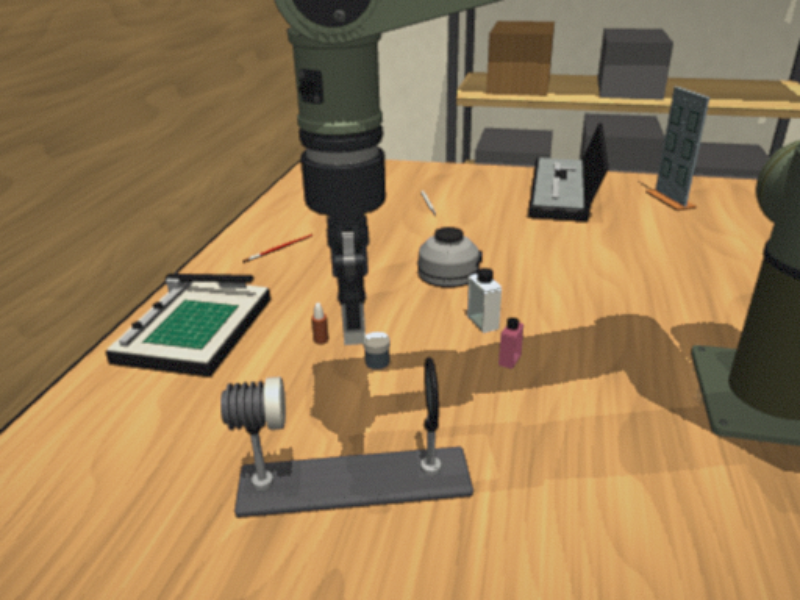

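The side view shows the bottle above the gap between lamp (255,405) and lens (432,395). Jar and dropper have not moved. Now I descend straight into the light path.

```bash
python3 -m handwheel '[[0.02,-0.1,0.2,0,0,0,30],[0,-0.1,0.4,0,0,0,30],[0,0,0.4,0,0,0,30],[0,0,0.4,0,0,0,30],[0,0,0.4,0,0,0,30],[0,0,0.4,0,0,0,30],[0,0,0.25,0,0,0,30],[0,0,0.15,0,0,0,30],[0,0,0,0,0,0,30],[0,0,0,0,0,0,30],[0,0,0,0,0,0,30],[0,0,0,0,0,0,30]]'
python3 - <<'E'
from h import *
move((509.2,266.2,136),18.2)
s=env.sense(); M=R.from_quat(s["eef_rot"]).as_matrix(); ims=[]
a=np.radians(18.2); A=np.array([[np.cos(a),np.sin(a),0],[-np.sin(a),np.cos(a),0],[0,0,1]])
for n in("scene","side"):
    im=get_image(n); q=pts(im).reshape(-1,3); l=(q-[509.2,266.2,130])@A.T
    b=l[(abs(l[:,0])<20)&(abs(l[:,1])<30)&(l[:,2]>-45)&(l[:,2]<-14)]
    print(n,len(b),"light frame min/max",b.min(0).round(1),b.max(0).round(1))
    for nm,k in(("lens",(l[:,0]<-65)&(l[:,0]>-95)),("lamp",(l[:,0]>75)&(l[:,0]<145))):
        t=l[k&(abs(l[:,1])<50)&(l[:,2]>-25)&(l[:,2]<45)]; print(nm,"y",np.percentile(t[:,1],[1,99]).round(1),"z max",t[:,2].max().round(1),"x",np.percentile(t[:,0],[1,99]).round(1))
    T=np.array(im["world_from_camera"]);K=np.array(im["K"])
    c=T[:3,:3].T@(s["eef_pos"]-T[:3,3]); u,v=(K@c/c[2])[:2].astype(int)
    ims.append(cv2.resize(im["pixels"][v-70:v+70,u-70:u+70,::-1],(400,400),interpolation=cv2.INTER_CUBIC))
cv2.imwrite("pics/fin.png",np.hstack(ims))
E
```

```text
time: 15.45
eef_pos: [508.6, 267.1, 136.8]
eef_rot: [0.987, 0.158, 0.0, -0.0]
wrist_force: [-0.5, -0.5, -0.9]
grip_width: 39.5
grip_force: 60.3
t 15.45 pos [508.6 267.1 136.8] yaw 18.24 units [0.01 0.03 0.02] turn [-0.   -0.05  0.04] F [-0.5 -0.5 -0.9] grip 39.5 60.3
scene 79 light frame min/max [ -9.3 -20.  -27.9] [ 13.3  20.7 -14.3]
lens y [-36.9  26.1] z max 37.6 x [-82.1 -74.3]
lamp y [-28.2  16.6] z max 29.7 x [ 81.8 143. ]
side 76 light frame min/max [-12.2  19.2 -27.5] [  9.5  23.1 -14.5]
lens y [-32.  37.] z max 38.9 x [-85.2 -77.5]
lamp y [-18.3  28.3] z max 29.4 x [ 77.8 139.5]
```

View pics/fin.png

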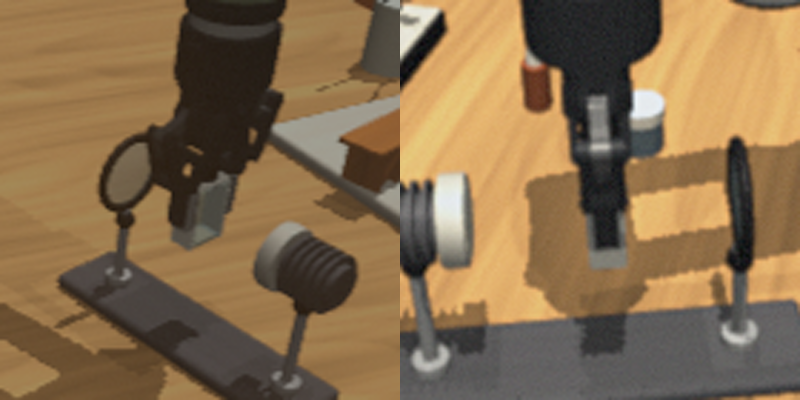

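The bottle hangs upright between lens and lamp. It measures within about 1 mm of the centre in both views, with its underside 28 mm below the axis. I'm handing it in.

```bash
python3 -c "
from h import *
print(ticket.sign_off())"
```

```text
the job is handed in; nothing more can be done
None
```

I pressed the bottle down on the mixer pad, which stayed fully depressed for over 2 s, then brought it to the middle of the light path and handed the job in with it still held there, upright and square to the light; the sign-off returned no verdict.

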